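Line up a lens barrel with a drift, then jack up its support

ROBOT

A 6-joint arm with a two-finger parallel gripper is mounted at the origin on the work surface. World frame = base frame: x ahead of the robot, y to its left, z up, the work surface at z = 0. Lengths are in mm, angles in rad, forces in N, time in s.
With the tool pointing down it reaches from about 350 to 975 mm from the base axis. Payload 7.1 kg.
Tool frame: the origin (TCP) lies between the finger pads; the fingertips stand 19 mm ahead of it and the grasp point (between the pads) is the TCP; z points along the fingers, y is the line along which they close (so a half turn about z gives the same grasp; the last joint's range is limited). The gripper opens to 88 mm and grips with 3 to 60 N. Pads are 20 mm wide; open, the fingers measure 115 mm over their backs; the gripper's body (75 mm by 178 mm) begins 61 mm behind the grasp point.
Start: joints at [1.147, 0.423, 1.63, -0, 1.089, -0.019], TCP at [246.114, 574.485, 241.675] pointing down, gripper open.
Joint ranges: [-3, 3], [-0.9, 2.11], [0.09, 2.58], [-1.31, 4.45], [0.11, 2.69], [-2.54, 2.54]. Speed limits (rad/s): [2.39, 2.39, 3.01, 3.14, 3.14, 3.14].

INTERFACE

Orientations are given as a rotation vector (axis times angle).
In Python, from workcell import ctrl gives the robot as it stands.
- The arm moves only by the tool arm_command, never from a script. Its argument "series" is a list of rows, each an object with "linear": the shift along the tool's x, y, z in m, a list of three; "turn": the turn about the tool's z in rad. A call has 1 to 10 rows; each row shifts and turns the commanded pose from where the row before left it, along the tool's axes as they then stand; what a row does not reach is not made up. A row lasts 1/10 s, in which the tool goes at most 50 mm and 8.59 degrees, less where a joint would pass 70% of its speed; a pose out of reach is approached as far as the arm can. A call with a gripper value outside its range is refused whole. "jaw" is the opening, from -1 (shut) to 1 (fully open), set as the call begins (left out, the last holds). The fingers move at their own pace and stop on an object; the grip force is fixed at half the most. Time passes only in rows, so rows that do not move let the fingers close. It gives the time, the measured TCP pose, the force, the opening and the grip force at its end, in the units of the state.
- ctrl.get_obs(): the state, without advancing time (a new reading comes with each control period).
- ctrl.get_image(name): name is "scene" or "top" or "wrist"; returns a dict with "frame" (384x512x3 uint8, blue, green, red), "fx", "fy", "cx", "cy" (pixels), "rvec" (rotation vector, rad) and "tvec" (3), from world to camera coordinates, as OpenCV has them. Camera axes: x right, y down, z forward; pixel columns grow to the right and rows downward; lengths in mm; the calibration is good to about 2 mm. A picture is of the moment at which its call begins. There is no depth.
- ctrl.close_job(): hands the job in; it is judged then, once.
The state is a dict: "t": time; "qpos": joint angles; "qvel": joint speeds; "joint_torque": joint torques, N m; "ee_pos": TCP position; "orientation": TCP orientation; "ft_force": force on the tool from outside, world axes, zero at the start; "moment": the same for the moment, N m; "width": finger opening in mm; "grasp_force": force on a finger pad.
Only numpy, scipy, OpenCV 4.12 (cv2) and the standard library are available. Lean on these libraries where they do the work, as an engineer would, in place of code of your own. Each camera call takes 0.05 s, during which the arm holds its last target. There are 200 camera calls.

TASK

Take the tapered drift from the tool rack and push it fully home, down through the ear of the black lens barrel's flange and the bracket hole under it, so that the two offset holes are pulled into line, and leave it there. Then turn the jack's knob clockwise to raise the platform until it just touches the underside of the barrel and bears it: never lift the barrel more than 3 mm off the bracket. Let go of everything, and do not disturb the other tools or anything else on the bench.

Things in the scene. Friction and masses are not known exactly. Their poses are not given: they have to be found in the camera images.
- fixture: aluminium fixture fixed to the bench: base 125 x 150 x 10 mm and, on four posts, a level bracket plate (96 mm in x, 148 in y, 8 thick, top at z = 120 mm) with a 66 mm hole in which the barrel hangs. Origin: on the bench under that hole's centre, z up. The jack stands under the hole, its knob 135 mm towards the fixture's -x; the 12 mm drift hole is 60 mm towards its +y
- bracket_eye (a point): centre of the 12 mm hole through the bracket plate, at the plate's top face; 120 mm above the bench. Fixed to the fixture
- barrel: loose black round lens barrel, 0.3 to 0.6 kg, 60 mm tall; 61 mm dia. below, its 84 mm flange (5 mm thick) rests on the bracket, 54 mm dia. neck above. A flat ear 26 mm wide with a hole sticks out of the flange to +y. Origin: centre of its flat underside, which the jack must touch, 90 mm above the bench when seated; z up its axis. It can turn in the bracket, with 2.5 mm play all round
- barrel_eye (a point): centre of the 12 mm hole through the barrel's ear, at the ear's top face (125 mm above the bench), 60 mm from the barrel's axis. At the start it is about 2 to 6 mm out of line with bracket_eye, sideways; both holes have 1 mm chamfers
- drift: loose drift, plain steel, 90 g, point down in one of the rack's three places: plain cylindrical handle 18 mm dia., 40 mm long; below its flat shoulder a 10.5 mm shank, straight for 14 mm, then tapering over 36 mm to a blunt 4 mm tip. Origin: on its axis at the shoulder, z up to the handle's end, tip 50 mm below. Home: the shoulder rests on the ear
- rack: grey tool rack fixed to the bench, 190 mm along its x by 60 mm, with a shelf 44 mm wide whose top is 72 mm up and three 12.5 mm holes 60 mm apart along its x, the middle one at its centre. Origin: centre of its underside. Each tool's shoulder rests on the shelf. It stands left or right of the fixture
- jack_platform: the scissor jack's steel platform, 110 x 80 mm, under the barrel. Origin: centre of its flat top face, which touches the barrel's underside when both are at the same height; z up. It rises 2.5 mm per radian of the knob and stays where it is left
- jack_knob (a joint): knob angle, rad, 0 to 8; grows as the knob is turned clockwise seen from above, which raises the platform: its top is 75 mm + 2.5 mm per rad above the bench, so it meets the seated barrel at 6.0, and 1 mm further on it surely bears it. Needs 0.1 N m, stays where it is left. Starts between 1.3 and 3.8
- knob_grip (a point): where to grip the knob: on its vertical axis, 100 mm above the bench. The knob is a black upright bar, 42 mm along this point's x, 12 mm thick along its y, reaching from 18 mm below to 12 mm above this point, on a stem on the grey gear head (36 x 40 mm, top 70 mm above the bench). The point turns with it
- punch: bystander, must stay where it is; steel pin punch in the rack, with a waisted handle 46 mm long ending in a wider button, straight 6 mm shank. Origin on its shoulder
- nutdriver: bystander, must stay where it is; nut driver in the rack, with a thick black handle 26 mm in diameter and 64 mm long. Origin on its shoulder
- bottle: bystander, must stay where it is; amber bottle 48 mm in diameter, 145 mm tall, beside the fixture on its -y side. Origin: centre of its underside
- jar: bystander, must stay where it is; jar 56 mm in diameter, 60 mm tall, behind the fixture. Origin: centre of its underside
- lens: bystander, must stay where it is; solid black lens unit 50 mm in diameter, 54 mm tall, beside the knob. Origin: centre of its underside
- tube2: bystander, must stay where it is; open black lens tube 48 mm in diameter, 30 mm tall, beside the knob. Origin: centre of its underside
- tube0: bystander, must stay where it is; open black lens tube 52 mm in diameter, 34 mm tall, in the white tray. Origin: centre of its underside
- tube1: bystander, must stay where it is; a second tube like tube0, in the white tray's other half
- tray: white tray, 160 x 110 x 35 mm, fixed, on the other side of the fixture from the rack. Origin: centre of its underside
Not all that is in view belongs to the job. What is shaped like the drift but orange is not meant. What is shaped like the barrel but purple is not meant.

How it is judged (in metres and radians):
On the way, in this order (a step that is already met when the one before it is completed fails the run):
1. the drift is home in the ear and the two holes are in line, before the jack touches (distance between drift and barrel_eye below 0.004 m and angle between drift's own z axis and vertical below 0.12 rad and horizontal distance between barrel_eye and bracket_eye below 0.0022 m), for 0.2 s.
2. the platform bears on the barrel (contact force between jack_platform and barrel above 0.3 N), for 0.2 s.
At the end, for the whole second after the job is handed in: Drift upright (7 deg), its shoulder within 4 mm of the centre of the ear hole's top; ear and bracket holes in line within 2.2 mm; platform touching the barrel (over 0.3 N); barrel level (3.4 deg), at most 3 mm above its seat; all at rest (all of step 1 and contact force between jack_platform and barrel above 0.3 N and z of barrel in the frame of fixture below 0.093 m and angle between barrel's own z axis and vertical below 0.06 rad and linear speed of each of barrel, drift below 0.02 m/s).
It fails at once if the barrel was lifted more than 3 mm off the bracket (not (z of barrel in the frame of fixture below 0.093 m)).
It fails at once if a bystander was disturbed (moved more than 25 mm) (distance of any of tube0, tube1, tube2, lens, bottle, jar, punch, nutdriver from where it was at the start of the episode above 0.025 m).
It also fails if it takes over 72 s, if anything falls off the work surface, if the arm or the gripper's body presses on something with over 40 N, if the wrist force passes 120 N, or if a joint passes its speed limit or range.

## Working session

There is one attempt and no reset: what is moved stays moved. The work goes in short steps, Python scripts to look and compute and a tool call to move; the robot and the scene stay as the last step left them, time stands still between calls to the robot, and variables do not carry over. Pictures are saved under pics/ and viewed, at most 10 in all, crops included, and the job is handed in when it is done.

Besides the shell and the picture viewer there is one more tool, called as name(argument=value, ...) on one line, values as JSON. arm_command: Moves the arm, as the interface text tells. Its arguments: {"type":"object","properties":{"series":{"type":"array"},"jaw":{"type":"number"}},"required":["series"]}

```bash
mkdir -p pics
cat > h.py <<'E'
import numpy as np, cv2
from workcell import ctrl
def P(im): 
    R=cv2.Rodrigues(np.array(im["rvec"],float))[0]; t=np.array(im["tvec"],float).ravel()
    return R,t
def ray(im,u,v):
    R,t=P(im); d=R.T@np.array([(u-im["cx"])/im["fx"],(v-im["cy"])/im["fy"],1.0]); return -R.T@t,d
def onz(im,u,v,z):
    o,d=ray(im,u,v); return o+d*(z-o[2])/d[2]
def tri(*rs):
    A=np.zeros((3,3));b=np.zeros(3)
    for o,d in rs:
        d=d/np.linalg.norm(d);M=np.eye(3)-np.outer(d,d);A+=M;b+=M@o
    return np.linalg.solve(A,b)
def proj(im,p):
    R,t=P(im);c=R@np.array(p,float)+t
    return im["fx"]*c[0]/c[2]+im["cx"],im["fy"]*c[1]/c[2]+im["cy"]
def get(n,save=None):
    im=ctrl.get_image(n)
    im["frame"]=np.array(im["frame"])
    if save: cv2.imwrite("pics/"+save,im["frame"]); 
    return im
E
python3 - <<'E'
from h import *
import pickle
np.set_printoptions(precision=4,suppress=True)
I={n:get(n) for n in("scene","top","wrist")}
pickle.dump(I,open("i0.pkl","wb"))
f=[cv2.resize(I[n]["frame"],(800,600)) for n in("scene","top")]
for n,g in zip("st",f): cv2.imwrite(f"pics/{n}0.png",g)
for n in I: print(n,I[n]["fx"],ray(I[n],256,192))
print(ctrl.get_obs())
E
```

```text
scene 385.39762265220725 (array([1164.2297, -117.5533,  624.2656]), array([-0.7493,  0.1193, -0.6514]))
top 439.43973570660916 (array([ 453.6995,    8.2589, 1042.8686]), array([ 0.057 , -0.0205, -0.9982]))
wrist 336.9873249475015 (array([175.8844, 604.8084, 381.5524]), array([ 0.2356, -0.0933, -0.9677]))
{'t': 0.15, 'qpos': array([ 1.1469,  0.4237,  1.6305,  0.    ,  1.0886, -0.019 ]), 'qvel': array([ 0.0011, -0.0019, -0.0033, -0.0001,  0.0002, -0.0002]), 'joint_torque': array([  0.0001, -54.4981, -27.392 ,   0.0643,   0.0205,  -0.0001]), 'ee_pos': array([245.9841, 574.1092, 241.0874]), 'orientation': array([-0.6315, -3.0772,  0.0018]), 'ft_force': array([-0.3662,  0.0184,  0.2033]), 'moment': array([-0.0345, -0.0511, -0.0224]), 'grasp_force': 0.0, 'width': 87.71413223212762}
```

View pics/t0.png

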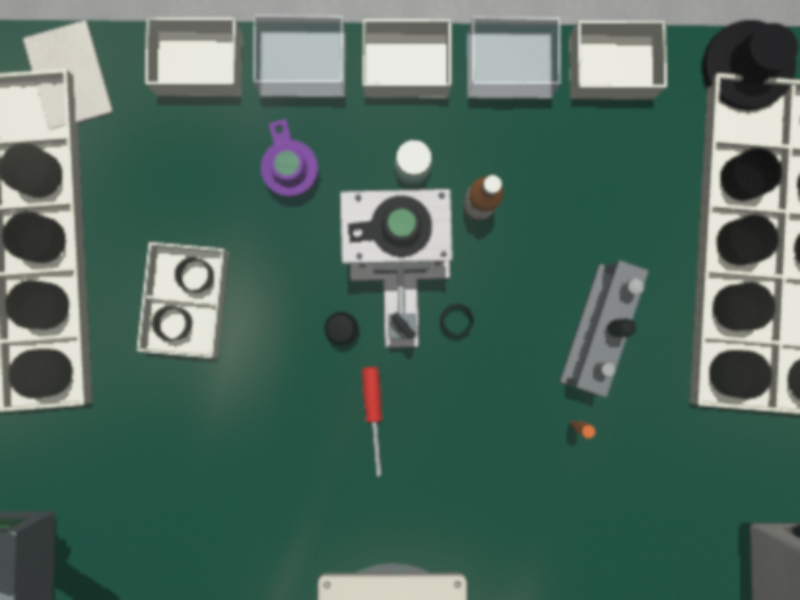

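View pics/s0.png

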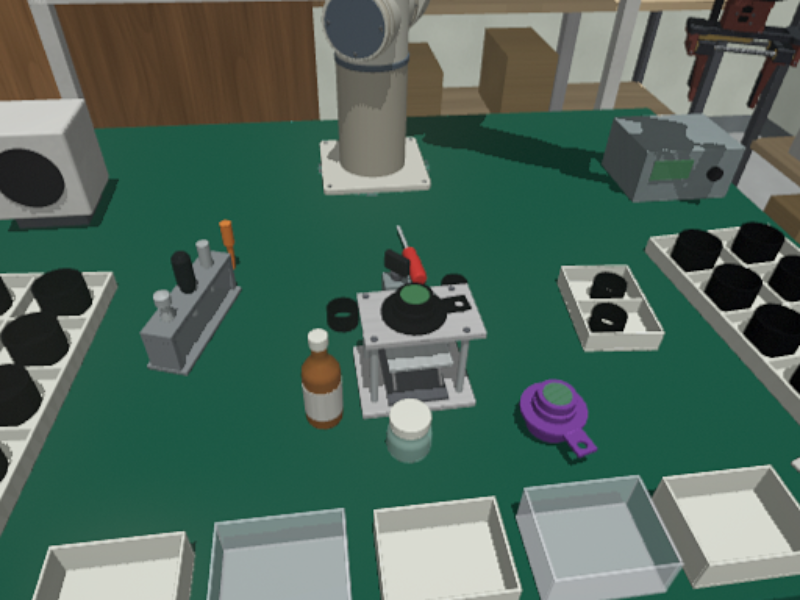

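The top view shows the fixture at about (400,225), the knob at (402,325) and the rack at (605,328). The steel-coloured tools are at (636,286) and (607,370), the nut driver is at (622,327), and an orange decoy stands at (585,430). In the scene view the steel candidates are (163,298) and (204,247). The first looks like the one with a button, so I expect the drift to be the second. I'll confirm that in an enlarged crop.

Run:
```python
from h import *
import pickle
I=pickle.load(open("i0.pkl","rb"))
a=I["scene"]["frame"][140:240,85:160]; b=I["top"]["frame"][160:260,355:420]
k=6
a=cv2.resize(a,None,fx=5,fy=5,interpolation=cv2.INTER_CUBIC); b=cv2.resize(b,None,fx=5,fy=5,interpolation=cv2.INTER_CUBIC)
cv2.imwrite("pics/c1.png",np.hstack([a,b]))
```

```text
(no output)
```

View pics/c1.png

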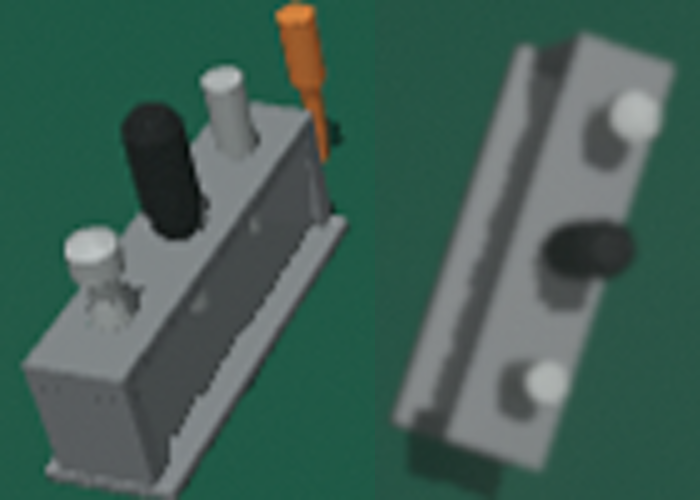

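The drift is the plain steel cylinder, in the crop at scene (223,77) and top (547,382). The punch is the waisted one with a button at scene (95,250). Next I'll get coarse positions.

Run:
```python
from h import *
import pickle
from scipy.spatial.transform import Rotation as Ro
np.set_printoptions(precision=3,suppress=True)
I=pickle.load(open("i0.pkl","rb"));S,T,W=I["scene"],I["top"],I["wrist"]
print("drift top",tri(ray(S,129.6,155.4),ray(T,389.4,236.4)))
# two views: punch top, nut top
print("punch",tri(ray(S,85+94/5,140+245/5),ray(T,355+(635-375)/5,160+115/5)))
# green lens on barrel
for im,n in((S,"S"),(T,"T")):
    h=cv2.cvtColor(im["frame"],cv2.COLOR_BGR2HSV)
    m=cv2.inRange(h,(40,50,110),(80,160,220)); c,st,ce=cv2.connectedComponentsWithStats(m)[1:]
    print(n,[(s[4],x) for s,x in zip(st,ce) if 60<s[4]<3000])
s=0.64
for nm,uv,z in(("fixcorner1",(340,191),120),("c2",(450,190),120),("c3",(452,262),120),("c4",(342,263),120),("ear eye",(357,232),125),("knobtop",(402,322),112),("barrel",(401,222),140),("lens",(341,330),50),("tube2",(457,321),30)):
    print(nm,onz(T,uv[0]*s,uv[1]*s,z))
o=ctrl.get_obs();R=Ro.from_rotvec(o["orientation"]).as_matrix();print(R)
c=ray(W,256,192);print("cam in tool",R.T@(c[0]-o["ee_pos"]),R.T@c[1])
Rr,t=P(W);print("img x axis in tool",R.T@Rr[0])
```

```text
drift top [ 413.134 -293.323  109.983]
punch [ 526.924 -333.058  109.037]
S [(np.int32(158), array([265.019, 188.051])), (np.int32(185), array([356.551, 251.822]))]
T [(np.int32(152), array([183.   , 103.875])), (np.int32(249), array([256.647, 141.908]))]
fixcorner1 [654.4    70.843 120.   ]
c2 [656.414 -78.629 120.   ]
c3 [558.009 -81.017 120.   ]
c4 [556.231  67.57  120.   ]
ear eye [597.644  47.323 125.   ]
knobtop [476.983 -13.641 112.   ]
barrel [608.849 -11.558 140.   ]
lens [466.845  72.956  50.   ]
tube2 [480.645 -96.818  30.   ]
[[-0.919  0.394 -0.   ]
 [ 0.394  0.919 -0.001]
 [ 0.    -0.001 -1.   ]]
cam in tool [  76.53     0.443 -140.463] [-0.253  0.008  0.968]
img x axis in tool [-0.001  1.     0.001]
```

arm_command(series=[{"linear": [0,0,0],"turn": -0.135},{"linear": [0,0,0],"turn": -0.135},{"linear": [0,0,0],"turn": -0.135},{"linear": [-0.0275,-0.04,0],"turn": 0},{"linear": [-0.0275,-0.04,0],"turn": 0},{"linear": [-0.0275,-0.04,0],"turn": 0},{"linear": [-0.0275,-0.04,0],"turn": 0},{"linear": [-0.0275,-0.04,0],"turn": 0},{"linear": [-0.0275,-0.04,0],"turn": 0},{"linear": [-0.0275,-0.04,0],"turn": 0}])

```text
t: 1.15
ee_pos: [439.4, 292.8, 241.7]
orientation: [0.001, -3.142, 0.0]
ft_force: [0.8, 0.1, -0.2]
width: 87.5
grasp_force: 0.0
```

arm_command(series=[{"linear": [-0.0275,-0.04,0],"turn": 0},{"linear": [-0.0275,-0.04,0],"turn": 0},{"linear": [-0.0275,-0.04,0],"turn": 0},{"linear": [-0.0275,-0.04,0],"turn": 0},{"linear": [-0.0275,-0.04,0],"turn": 0},{"linear": [-0.0275,-0.04,0],"turn": 0},{"linear": [0,0,0],"turn": 0},{"linear": [0,0,0],"turn": 0}])

```text
t: 1.95
ee_pos: [603.6, 53.6, 241.1]
orientation: [-0.004, -3.14, -0.0]
ft_force: [-0.3, -0.2, -0.4]
width: 87.4
grasp_force: 0.0
```

Run:
```python
from h import *
import pickle
W=get("wrist","w1.png");pickle.dump((W,ctrl.get_obs()),open("w1.pkl","wb"))
cv2.imwrite("pics/w1b.png",cv2.resize(W["frame"],(800,600),interpolation=cv2.INTER_CUBIC))
print(ctrl.get_obs()["t"])
```

```text
2.0
```

View pics/w1b.png

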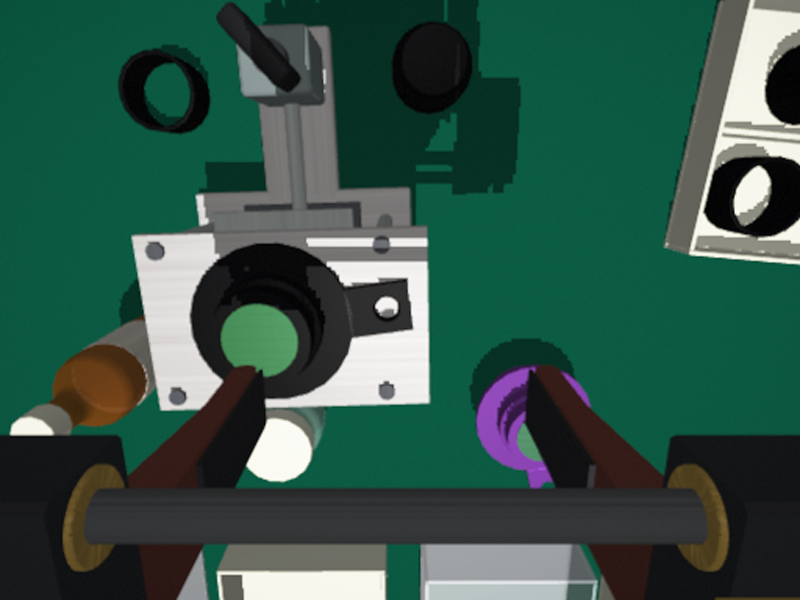

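The wrist view shows the ear hole at (387,307), the plate corners at about (133,236), (428,227), (430,402) and (162,411), and the knob bar at (258,47). I'll measure these in world coordinates and enlarge the hole.

Run:
```python
from h import *
import pickle
np.set_printoptions(precision=2,suppress=True)
W,o=pickle.load(open("w1.pkl","rb"));s=.64
C=np.array([onz(W,u*s,v*s,120) for u,v in((133,236),(428,227),(430,402),(162,411))])
print(C,C.mean(0),np.linalg.norm(np.diff(C,axis=0),axis=1))
B=np.array([onz(W,u*s,v*s,120) for u,v in((155,251),(381,244),(386,391),(177,397))]);print(B,B.mean(0))
d=(C[1]-C[0]+C[2]-C[3]);a=np.arctan2(-d[0],d[1]);print("yaw",a)
c=C.mean(0);e=c+60*np.array([-np.sin(a),np.cos(a),0]);print("brk eye pred",e,"px",proj(W,e))
print("ear eye",onz(W,387*s,307*s,125))
# flange circle: dark edge ellipse fit
for u,v in((191,318),(352,318),(270,243),(270,398)): print(onz(W,u*s,v*s,125))
for u,v in((228,13),(290,82)): print("knob ends",onz(W,u*s,v*s,112))
x,y=int(387*s),int(307*s)
f=W["frame"][y-18:y+18,x-24:x+24];
f=cv2.resize(f,None,fx=14,fy=14,interpolation=cv2.INTER_CUBIC);print(x-24,y-18)
cv2.imwrite("pics/hole.png",cv2.convertScaleAbs(f,alpha=1.3,beta=20))
```

```text
[[562.38 -75.83 120.  ]
 [558.46  70.55 120.  ]
 [652.99  72.92 120.  ]
 [657.84 -73.39 120.  ]] [607.92  -1.44 120.  ] [146.43  94.55 146.4 ]
[[569.91 -65.87 120.  ]
 [566.8   47.24 120.  ]
 [646.41  49.07 120.  ]
 [649.54 -64.22 120.  ]] [608.17  -8.45 120.  ]
yaw 0.02996404324991548
brk eye pred [606.12  58.54 120.  ] px (np.float64(258.3033044309638), np.float64(204.46786606466011))
ear eye [598.    50.06 125.  ]
[603.45 -49.69 125.  ]
[603.74  32.21 125.  ]
[565.37  -6.86 125.  ]
[647.96 -12.56 125.  ]
knob ends [461.61 -21.94 112.  ]
knob ends [490.93   4.77 112.  ]
223 178
```

View pics/hole.png

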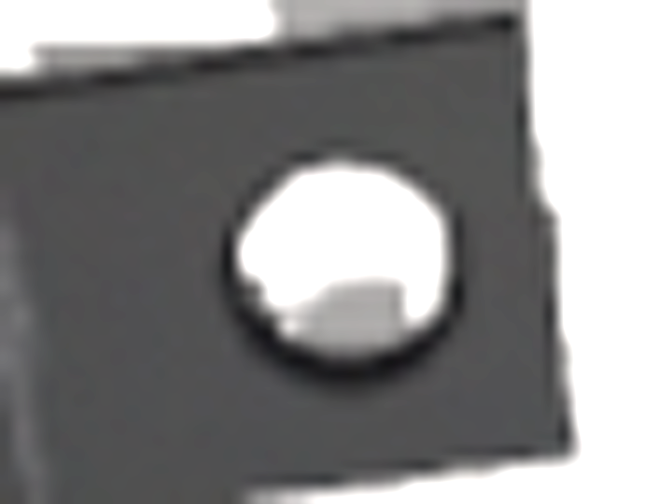

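Run:
```python
from h import *
import pickle
np.set_printoptions(precision=2,suppress=True)
W,o=pickle.load(open("w1.pkl","rb"))
n=lambda u,v:(223+u/14-.46,178+v/14-.46)
print("ear eye",onz(W,*n(346,268),125),"edges",[onz(W,*n(*p),125) for p in((230,265),(460,265),(346,160),(346,385))])
for z in(119,120): print("brk edge",[onz(W,*n(*p),z) for p in((350,285),(300,305),(405,285))])
e=np.array([606.5,51.5,120]);
print("pred edge px",[( (np.array(proj(W,e+7*np.array([np.cos(a),np.sin(a),0])))-[223,178]+.46)*14).round() for a in (np.pi,2.6,-2.6)])
g=cv2.cvtColor(W["frame"],cv2.COLOR_BGR2GRAY)
print(g[186:208,236:260])
```

```text
ear eye [598.17  49.72 125.  ] edges [array([597.97,  43.18, 125.  ]), array([598.01,  56.15, 125.  ]), array([591.89,  49.77, 125.  ]), array([605.06,  49.66, 125.  ])]
brk edge [array([600.84,  49.83, 119.  ]), array([602.03,  46.93, 119.  ]), array([600.85,  53.01, 119.  ])]
brk edge [array([600.56,  49.85, 120.  ]), array([601.75,  46.96, 120.  ]), array([600.57,  53.02, 120.  ])]
pred edge px [array([379., 267.]), array([441., 284.]), array([316., 284.])]
[[ 47  48  47  47  47  48  46  47  47  48  48  48  48  48  48  48  48  49
   48  48  49  49  49  49]
 [ 47  47  47  48  47  46  48  48  48  48  48  48  48  49  49  50  50  49
   49  49  49  49  49  49]
 [ 47  48  47  48  47  47  47  48  48  46  44  45  46  48  49  49  50  50
   49  50  50  51  49  50]
 [ 47  47  47  48  48  48  48  43  39  51  84  95  72  59  48  44  49  50
   49  49  50  49  50  49]
 [ 47  49  48  48  49  47  40  80 155 180 194 200 189 183 153  91  48  48
   50  50  50  50  50  49]
 [ 49  49  49  47  46  35  77 176 234 242 242 242 242 242 232 201 132  63
   46  49  49  50  50  50]
 [ 47  47  48  48  38  79 176
[... 887 characters left out ...]
48  47  41  23   6  34 148 132 113 116 116 116 116 116 104 100  59
   12  36  46  48  49  49]
 [ 47  48  48  47  31  15   8  43  65  87  97  98 100  95  92  65  27  10
   29  43  48  48  49  49]
 [ 47  46  47  48  41  30  16   7   7  21  43  46  47  35  15   7   6  25
   43  49  48  48  50  48]
 [ 47  48  47  48  46  44  36  23  14   8   7   7   7   8   6  15  28  39
   47  48  49  49  48  48]
 [ 47  47  47  47  47  48  47  41  34  27  21  20  20  24  29  36  44  47
   49  48  48  48  48  48]
 [ 47  47  47  46  48  47  47  48  47  45  40  38  37  41  46  47  47  47
   47  46  48  48  48  48]
 [ 47  47  47  47  47  48  47  47  48  47  47  47  47  47  48  46  47  46
   48  47  47  47  47  48]]
```

Ear hole is at about (598.2, 49.7) and the bracket hole about (606.7, 51), so they are out of line by about 8 mm in x. Next I go over the drift.

arm_command(series=[{"linear": [0.0237,-0.0433,0],"turn": 0},{"linear": [0.0237,-0.0433,0],"turn": 0},{"linear": [0.0237,-0.0433,0],"turn": 0},{"linear": [0.0237,-0.0433,0],"turn": 0},{"linear": [0.0237,-0.0433,0],"turn": 0},{"linear": [0.0237,-0.0433,0],"turn": 0},{"linear": [0.0237,-0.0433,0],"turn": 0},{"linear": [0.0237,-0.0433,0],"turn": 0}])

```text
t: 2.8
ee_pos: [413.2, -291.5, 241.9]
orientation: [-0.004, 3.141, 0.0]
ft_force: [-0.1, 0.2, 0.2]
width: 87.3
grasp_force: 0.0
```

arm_command(series=[{"linear": [0,0,0],"turn": 0.112},{"linear": [0,0,0],"turn": 0.112},{"linear": [0,0,0],"turn": 0.112},{"linear": [0,0,0],"turn": 0},{"linear": [0,0,0],"turn": 0}])

```text
t: 3.3
ee_pos: [414.4, -290.7, 241.7]
orientation: [-0.518, -3.098, -0.0]
ft_force: [-0.5, 0.1, 0.4]
width: 87.7
grasp_force: 0.0
```

Run:
```python
from h import *
import pickle
W=get("wrist");o=ctrl.get_obs();pickle.dump((W,o),open("w2.pkl","wb"))
cv2.imwrite("pics/w2.png",cv2.resize(W["frame"],(800,600),interpolation=cv2.INTER_CUBIC))
print(o["ee_pos"],o["orientation"])
```

```text
[ 414.40085052 -290.86721867  241.71533536] [-5.18378819e-01 -3.09842920e+00 -1.64707638e-04]
```

View pics/w2.png

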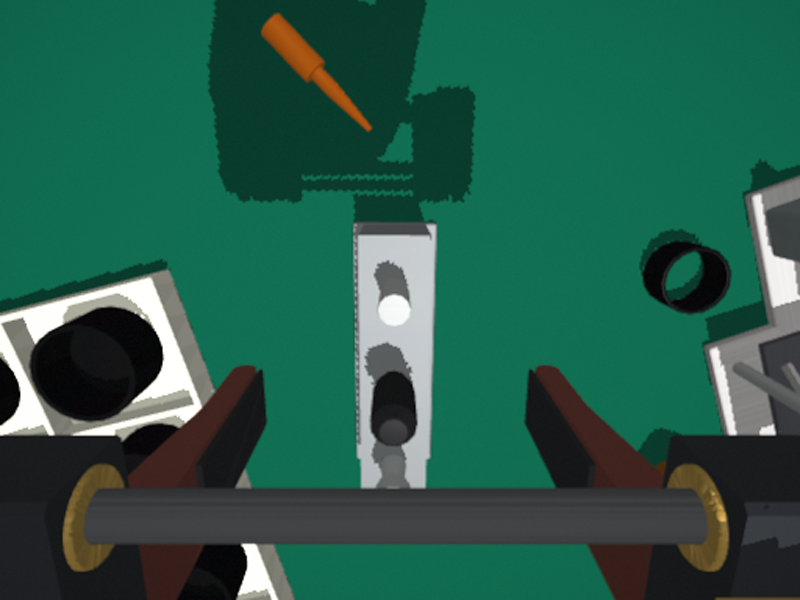

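The drift's handle end is at (394,310), the nut driver at (394,410), and the orange decoy lies at (315,70). I'll triangulate with the top view.

Run:
```python
from h import *
import pickle
from scipy.spatial.transform import Rotation as Ro
np.set_printoptions(precision=2,suppress=True)
W,o=pickle.load(open("w2.pkl","rb"));I=pickle.load(open("i0.pkl","rb"))
g=cv2.cvtColor(W["frame"],cv2.COLOR_BGR2GRAY)[184:214,235:270]
m=(g>248).astype(np.uint8);
n,l,st,ce=cv2.connectedComponentsWithStats(cv2.inRange(g,235,255));k=1+st[1:,4].argmax();print(st[k],ce[k]+[235,184])
c=ce[k]+[235,184]
for c in (c,np.array([394/1.5625-.2,310/1.5625-.2])):
    p=tri(ray(W,*c),ray(I["top"],389.4,236.4),ray(I["scene"],129.6,155.4));q=onz(W,*c,112)
    R=Ro.from_rotvec(o["orientation"]).as_matrix()
    print(c,p,q,"tool",R.T@(p-o["ee_pos"]),R.T@(q-o["ee_pos"]))
```

```text
[  8   5  19  19 289] [251.96 198.25]
[251.96 198.25] [ 413.83 -292.4   110.85] [ 413.87 -291.02  112.  ] tool [  0.03  -1.65 130.87] [  0.44  -0.33 129.72]
[251.96 198.2 ] [ 413.81 -292.4   110.83] [ 413.83 -291.    112.  ] tool [  0.05  -1.65 130.89] [  0.48  -0.32 129.72]
```

arm_command(series=[{"linear": [0,0,0.045],"turn": 0},{"linear": [0,0,0.045],"turn": 0},{"linear": [0,0,0.035],"turn": 0},{"linear": [0,0,0.02],"turn": 0},{"linear": [0,0,0],"turn": 0}])

```text
t: 3.85
ee_pos: [412.7, -290.2, 94.2]
orientation: [-0.52, -3.093, -0.004]
ft_force: [-0.1, -0.5, 0.7]
width: 88.0
grasp_force: 0.0
```

arm_command(series=[{"linear": [0,0,0],"turn": 0},{"linear": [0,0,0],"turn": 0},{"linear": [0,0,0],"turn": 0},{"linear": [0,0,0],"turn": 0},{"linear": [0,0,0],"turn": 0},{"linear": [0,0,0],"turn": 0},{"linear": [0,0,0],"turn": 0},{"linear": [0,0,0],"turn": 0}], jaw=-1)

```text
t: 4.65
ee_pos: [414.2, -291.9, 96.7]
orientation: [-0.525, -3.097, 0.0]
ft_force: [-0.1, 0.1, 0.0]
width: 27.2
grasp_force: 0.0
```

arm_command(series=[{"linear": [0,0,0],"turn": 0},{"linear": [0,0,0],"turn": 0},{"linear": [0,0,0],"turn": 0},{"linear": [0,0,0],"turn": 0}])

```text
t: 5.05
ee_pos: [414.2, -291.9, 96.7]
orientation: [-0.525, -3.097, -0.0]
ft_force: [0.4, 1.0, -0.6]
width: 16.3
grasp_force: 30.0
```

arm_command(series=[{"linear": [0,0,-0.03],"turn": 0},{"linear": [0,0,-0.04],"turn": 0},{"linear": [0,0,-0.04],"turn": 0},{"linear": [0,0,-0.034],"turn": 0},{"linear": [0,0,0],"turn": -0.112},{"linear": [0,0,0],"turn": -0.112},{"linear": [0,0,0],"turn": -0.112},{"linear": [0,0,0],"turn": 0}])

```text
t: 5.85
ee_pos: [414.0, -291.8, 240.7]
orientation: [0.002, -3.141, -0.0]
ft_force: [-0.6, 0.4, -0.4]
width: 16.2
grasp_force: 30.0
```

arm_command(series=[{"linear": [-0.023,0.0427,0],"turn": 0},{"linear": [-0.023,0.0427,0],"turn": 0},{"linear": [-0.023,0.0427,0],"turn": 0},{"linear": [-0.023,0.0427,0],"turn": 0},{"linear": [-0.023,0.0427,0],"turn": 0},{"linear": [-0.023,0.0427,0],"turn": 0},{"linear": [-0.023,0.0427,0],"turn": 0},{"linear": [-0.023,0.0427,0],"turn": 0},{"linear": [0,0,0.02],"turn": 0},{"linear": [0,0,0],"turn": 0}])

```text
t: 6.85
ee_pos: [596.7, 51.0, 218.0]
orientation: [-0.0, -3.137, 0.001]
ft_force: [-1.1, 0.0, -0.4]
width: 16.7
grasp_force: 30.0
```

arm_command(series=[{"linear": [0,0,0],"turn": 0},{"linear": [0,0,0],"turn": 0},{"linear": [0,0,0],"turn": 0}])

```text
t: 7.15
ee_pos: [598.2, 48.8, 221.5]
orientation: [0.003, 3.141, 0.0]
ft_force: [-0.4, -1.2, -1.1]
width: 16.6
grasp_force: 30.0
```

Run:
```python
from h import *
import pickle
W=get("wrist");S=get("scene");T=get("top");o=ctrl.get_obs();pickle.dump((W,S,T,o),open("w3.pkl","wb"))
a=cv2.resize(W["frame"][120:260,180:320],(560,560),interpolation=cv2.INTER_CUBIC)
b=cv2.resize(S["frame"][110:250,240:300],(240,560),interpolation=cv2.INTER_CUBIC)
cv2.imwrite("pics/w3.png",np.hstack([a,b]))
print(o["ee_pos"],o["orientation"],o["t"],o["width"],o["grasp_force"])
```

```text
[598.2633122   49.1109849  221.32902812] [1.68548917e-03 3.14068277e+00 2.97777830e-05] 7.3 16.34514199168169 29.998906552791595
```

View pics/w3.png

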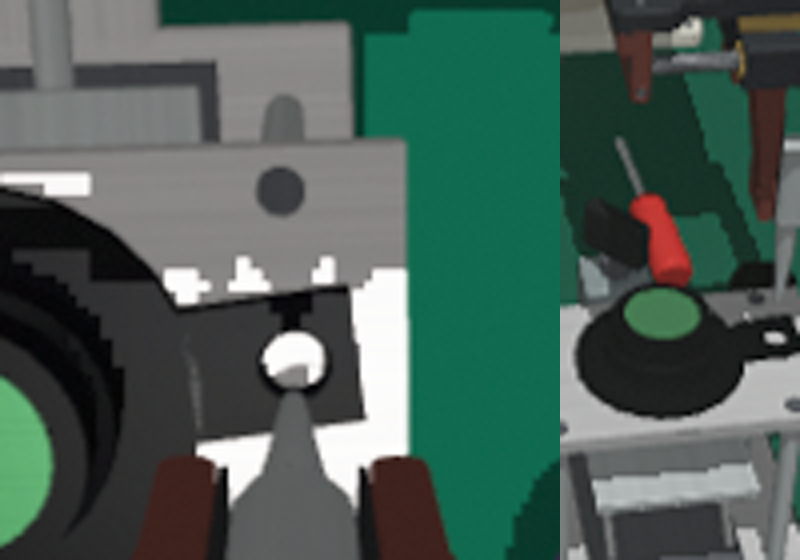

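The drift hangs upright with its tip at crop (293,392), just over the ear hole at (295,360). The grey crescent in the ear hole is the bracket hole, on the +x side. I'll compute the offsets.

Run:
```python
from h import *
import pickle
np.set_printoptions(precision=2,suppress=True)
W,S,T,o=pickle.load(open("w3.pkl","rb"))
n=lambda u,v:(180+u/4-.4,120+v/4-.4)
print("tip",onz(W,*n(293,391),146.6),"ear",onz(W,*n(295,361),125),"brk edge",onz(W,*n(293,366),120))
print("screw",onz(W,*n(281,191),120), "tcp",o["ee_pos"])
b=S["frame"]
# tip in scene by crop right panel (785,300)
us,vs=240+(785-560)/4-.4,110+298/4-.4
print("scene tip",onz(S,us,vs,146.6), "tri",tri(ray(S,us,vs),ray(W,*n(293,391))))
print("scene ear",onz(S,240+(775-560)/4-.4,110+338/4-.4,125))
```

```text
tip [596.08  49.31 146.6 ] ear [597.68  49.67 125.  ] brk edge [600.27  49.29 120.  ]
screw [566.85  47.21 120.  ] tcp [598.26  49.11 221.33]
scene tip [599.98  50.71 146.6 ] tri [597.15  50.39 144.33]
scene ear [604.5   46.63 125.  ]
```

arm_command(series=[{"linear": [-0.002,0.0005,0.005],"turn": 0},{"linear": [0,0,0.005],"turn": 0},{"linear": [0,0,0.005],"turn": 0},{"linear": [0,0,0.004],"turn": 0},{"linear": [0,0,0.003],"turn": 0},{"linear": [0,0,0.003],"turn": 0},{"linear": [0,0,0],"turn": 0},{"linear": [0,0,0],"turn": 0}])

```text
t: 8.1
ee_pos: [600.2, 50.3, 195.7]
orientation: [-0.0, 3.142, 0.0]
ft_force: [0.5, 0.9, -0.6]
width: 16.1
grasp_force: 30.0
```

Run:
```python
from h import *
W=get("wrist");o=ctrl.get_obs()
a=cv2.resize(W["frame"][150:270,190:310],(600,600),interpolation=cv2.INTER_CUBIC)
cv2.imwrite("pics/w4.png",a)
print(o["ee_pos"],o["ft_force"],o["t"])
```

```text
[600.22265444  50.28592509 195.80015456] [-0.1901328  -0.22958308 -0.76407279] 8.15
```

View pics/w4.png

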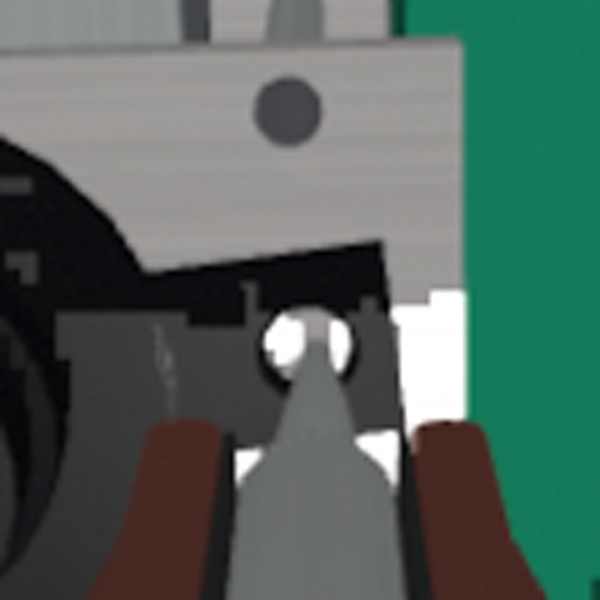

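The tip is inside the ear hole at (318,335) with no force. I'll drag it +x towards the bracket hole, then lower it.

arm_command(series=[{"linear": [-0.002,0,0],"turn": 0},{"linear": [-0.002,0,0],"turn": 0},{"linear": [-0.002,0,0],"turn": 0},{"linear": [0,0,0],"turn": 0},{"linear": [0,0,0.002],"turn": 0},{"linear": [0,0,0.002],"turn": 0},{"linear": [0,0,0.002],"turn": 0},{"linear": [0,0,0],"turn": 0}])

```text
t: 8.95
ee_pos: [605.8, 50.2, 189.2]
orientation: [0.0, -3.141, 0.0]
ft_force: [-1.7, -0.0, -2.0]
width: 16.7
grasp_force: 30.0
```

arm_command(series=[{"linear": [0,0,0.003],"turn": 0},{"linear": [0,0,0.003],"turn": 0},{"linear": [0,0,0.003],"turn": 0},{"linear": [0,0,0.003],"turn": 0},{"linear": [0,0,0.003],"turn": 0},{"linear": [0,0,0],"turn": 0}])

```text
t: 9.55
ee_pos: [606.0, 50.3, 174.1]
orientation: [0.0, -3.141, 0.0]
ft_force: [-0.7, 0.1, -0.9]
width: 16.8
grasp_force: 30.0
```

arm_command(series=[{"linear": [0,0,0.003],"turn": 0},{"linear": [0,0,0.003],"turn": 0},{"linear": [0,0,0.003],"turn": 0},{"linear": [0,0,0.002],"turn": 0},{"linear": [0,0,0],"turn": 0}])

```text
t: 10.05
ee_pos: [606.0, 50.2, 163.2]
orientation: [0.0, -3.141, 0.0]
ft_force: [-0.8, -0.4, -0.8]
width: 16.4
grasp_force: 30.0
```

arm_command(series=[{"linear": [0,0,0.002],"turn": 0},{"linear": [0,0,0.002],"turn": 0},{"linear": [0,0,0.001],"turn": 0},{"linear": [0,0,0],"turn": 0}])

```text
t: 10.45
ee_pos: [606.2, 50.2, 158.5]
orientation: [-0.0, 3.142, -0.0]
ft_force: [-0.3, -0.4, -2.2]
width: 16.3
grasp_force: 30.0
```

arm_command(series=[{"linear": [0,0,0.002],"turn": 0},{"linear": [0,0,0.002],"turn": 0},{"linear": [0,0,0],"turn": 0}])

```text
t: 10.75
ee_pos: [606.1, 50.3, 154.4]
orientation: [-0.0, 3.142, 0.0]
ft_force: [-1.2, 0.2, -1.2]
width: 16.7
grasp_force: 30.0
```

arm_command(series=[{"linear": [0,0,0.002],"turn": 0},{"linear": [0,0,0.0015],"turn": 0},{"linear": [0,0,0.001],"turn": 0},{"linear": [0,0,0],"turn": 0}])

```text
t: 11.15
ee_pos: [606.2, 50.3, 150.0]
orientation: [-0.0, 3.142, 0.0]
ft_force: [0.2, 0.8, -0.6]
width: 16.5
grasp_force: 30.0
```

arm_command(series=[{"linear": [0,0,0.0008],"turn": 0},{"linear": [0,0,0],"turn": 0}])

```text
t: 11.35
ee_pos: [606.2, 50.3, 149.6]
orientation: [-0.0, 3.141, 0.0]
ft_force: [-1.5, 0.3, 1.5]
width: 16.4
grasp_force: 30.0
```

arm_command(series=[{"linear": [0,0,0.0008],"turn": 0},{"linear": [0,0,0],"turn": 0}])

```text
t: 11.55
ee_pos: [606.3, 50.3, 149.6]
orientation: [-0.0, 3.141, 0.0]
ft_force: [-3.9, -0.8, 8.0]
width: 16.8
grasp_force: 30.0
```

arm_command(series=[{"linear": [0,0,0],"turn": 0},{"linear": [0,0,0],"turn": 0},{"linear": [0,0,0],"turn": 0},{"linear": [0,0,0],"turn": 0}], jaw=-0.36)

```text
t: 11.95
ee_pos: [606.2, 50.3, 148.4]
orientation: [0.0, -3.142, -0.0]
ft_force: [1.0, -0.1, 1.1]
width: 28.3
grasp_force: 0.0
```

arm_command(series=[{"linear": [0,0,-0.01],"turn": 0},{"linear": [0,0,-0.02],"turn": 0},{"linear": [0,0,-0.03],"turn": 0},{"linear": [0,0,-0.03],"turn": 0},{"linear": [0,0,0],"turn": 0}])

```text
t: 12.45
ee_pos: [608.7, 50.4, 243.6]
orientation: [-0.0, 3.133, 0.001]
ft_force: [1.1, -0.7, 0.3]
width: 28.0
grasp_force: 0.0
```

The drift is home (8 N at the seat) and released. Next is the knob.

arm_command(series=[{"linear": [0.0443,-0.0204,0],"turn": 0},{"linear": [0.0443,-0.0204,0],"turn": 0},{"linear": [0.0443,-0.0204,0],"turn": 0},{"linear": [0,0,0],"turn": 0},{"linear": [0,0,0],"turn": 0},{"linear": [0,0,0],"turn": 0}], jaw=0.3)

```text
t: 13.05
ee_pos: [474.6, -10.8, 239.0]
orientation: [-0.0, 3.14, 0.0]
ft_force: [0.0, 0.9, 0.2]
width: 57.3
grasp_force: 0.0
```

Run:
```python
from h import *
import pickle
np.set_printoptions(precision=3,suppress=True)
W=get("wrist");S=get("scene");o=ctrl.get_obs();pickle.dump((W,S,o),open("w5.pkl","wb"))
print(o["ee_pos"],o["qpos"],o["t"])
a=cv2.resize(W["frame"],(512,384)); b=cv2.resize(S["frame"][170:270,220:310],(270,300),interpolation=cv2.INTER_CUBIC)
b=cv2.resize(S["frame"][200:265,222:307],(800,612),interpolation=cv2.INTER_CUBIC)[:590]
c=np.zeros((600,800,3),np.uint8);c[:300,:400]=cv2.resize(a,(400,300));
c[:,400:]=0;c[300:,:400]=cv2.resize(W["frame"][100:220,180:340],(400,300),interpolation=cv2.INTER_CUBIC)
c[:520,400:]=cv2.resize(S["frame"][165:269,225:305],(400,520),interpolation=cv2.INTER_CUBIC)
cv2.imwrite("pics/w5.png",c)
```

```text
[474.547 -10.63  238.679] [-0.048  0.205  1.956  0.     0.979 -1.619] 13.15
```

View pics/w5.png

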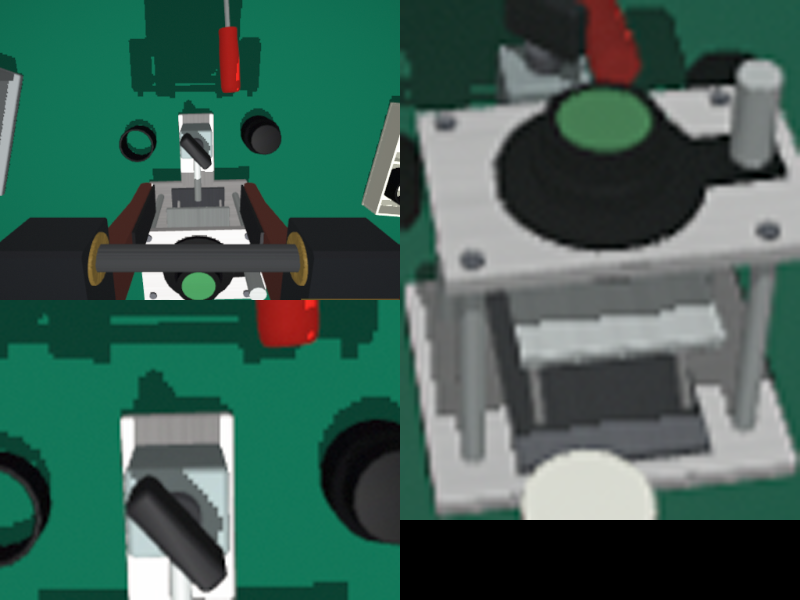

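In the picture the drift stands home at (757,115), and the knob bar runs from (140,485) to (215,585) in the lower-left crop. The platform's lit front strip is at rows 316 to 352 around column 620. I'll measure the knob and the platform height.

Run:
```python
from h import *
import pickle
np.set_printoptions(precision=2,suppress=True)
W,S,o=pickle.load(open("w5.pkl","rb"))
g=W["frame"].max(2);roi=g[165:222,225:275]
m=cv2.inRange(roi,0,75)
hsv=cv2.cvtColor(W["frame"],cv2.COLOR_BGR2HSV)[165:222,225:275]; m[hsv[...,1]>110]=0
n,l,st,ce=cv2.connectedComponentsWithStats(m);k=1+st[1:,4].argmax();print(st[k],ce[k]+[225,165])
c=max(cv2.findContours((l==k).astype(np.uint8),0,2)[0],key=cv2.contourArea)[:,0]+[225,165]
for z in(112,97):
    w=np.array([onz(W,*p,z)[:2] for p in c.astype(float)],np.float32); print(z,cv2.minAreaRect(w))
# top face hand-picked ends (crop lower-left)
n2=lambda u,v:(180+u/2.5-.3,100+(v-300)/2.5-.3)
for p in((152,490),(213,575),(183,535)): print("hand",onz(W,*n2(*p),112))
# platform
def onx(im,u,v,x):
    a,d=ray(im,u,v);return a+d*(x-a[0])/d[0]
for p in((620,316),(620,352),(520,345),(723,322),(560,285),(620,275)):
    u,v=225+(p[0]-400)/5-.4,165+p[1]/5-.4; print(p,onx(S,u,v,663),onx(S,u,v,656))
col=cv2.cvtColor(S["frame"],cv2.COLOR_BGR2GRAY)[212:242,262:276:4].T;print(col)
```

```text
[  5   5  40  46 842] [250.62 191.42]
112 ((467.98175048828125, -10.524768829345703), (43.10991668701172, 19.237558364868164), 41.46366882324219)
97 ((471.9042053222656, -10.542425155639648), (45.52806091308594, 20.316612243652344), 41.463680267333984)
hand [454.82 -20.33 112.  ]
hand [483.72  -0.33 112.  ]
hand [469.91 -10.31 112.  ]
(620, 316) [663.   -11.47  96.45] [656.    -9.98  89.08]
(620, 352) [663.   -10.58  76.43] [656.    -9.08  68.78]
(520, 345) [663.   -49.59  85.18] [656.   -48.64  77.65]
(723, 322) [663.    29.06  88.31] [656.    31.11  80.83]
(560, 285) [663.   -34.93 115.74] [656.   -33.77 108.64]
(620, 275) [663.   -12.44 118.41] [656.   -10.97 111.34]
[[ 30  29  25 159 188 180 151 131 130 113 102 102 102 103 103 102  97 161
  183 180 179 179 186 159 116  87  53  55  56  56]
 [ 31  30  19 160 188 173 145 133 105  88 101 101 101 101 101  98 161 184
  181 180 180 182 180 155 102  61  55  58  56  57]
 [ 32  26  42 160 190 149 119 134  99  85 103 103 103 103 102  98 161 183
  181 180 180 182 155 120  87  51  55  57  56  55]
 [ 26  18 154 187 174 133 120 126 109 101 101 101 100 100  99  95 156 178
  176 176 176 184 162 105  63  54  55  55  57  55]]
```

arm_command(series=[{"linear": [0.002,-0.001,0],"turn": 0},{"linear": [0,0,0],"turn": -0.145},{"linear": [0,0,0],"turn": -0.145},{"linear": [0,0,0],"turn": -0.145},{"linear": [0,0,0],"turn": -0.145},{"linear": [0,0,0],"turn": -0.144},{"linear": [0,0,0.045],"turn": 0},{"linear": [0,0,0.045],"turn": 0},{"linear": [0,0,0.035],"turn": 0},{"linear": [0,0,0.0135],"turn": 0}])

```text
t: 14.15
ee_pos: [469.5, -11.7, 96.8]
orientation: [1.112, -2.933, -0.003]
ft_force: [0.7, -0.2, 0.8]
width: 57.0
grasp_force: 0.0
```

arm_command(series=[{"linear": [0,0,0],"turn": 0},{"linear": [0,0,0],"turn": 0},{"linear": [0,0,0],"turn": 0}])

```text
t: 14.45
ee_pos: [472.3, -11.9, 101.0]
orientation: [-1.113, 2.936, -0.001]
ft_force: [0.4, -0.7, 1.1]
width: 56.9
grasp_force: 0.0
```

Run:
```python
from h import *
import pickle
np.set_printoptions(precision=2,suppress=True)
W,S,o=pickle.load(open("w5.pkl","rb"))
yaw=.029;c=np.array([607.9,-9.7])
def fx(x,y,z): return [c[0]+x*np.cos(yaw)-y*np.sin(yaw),c[1]+x*np.sin(yaw)+y*np.cos(yaw),z]
for y in(-30,0,30):
    print(y,"plate top front",proj(S,fx(48,y,120)),"bot",proj(S,fx(48,y,112)),"base top",proj(S,fx(62.5,y,10)),"base bot",proj(S,fx(62.5,y,0)),"plat 81",proj(S,fx(55,y,81)),"76",proj(S,fx(55,y,76)))
g=cv2.cvtColor(S["frame"],cv2.COLOR_BGR2GRAY)
for u in(238,240,262,266,270,297): print(u,"rows205-226",g[205:226,u],"rows 255-272",g[250:272,u])
o=ctrl.get_obs();print(o["ee_pos"],o["qpos"][5])
```

```text
-30 plate top front (np.float64(254.39774287304803), np.float64(217.75915933870996)) bot (np.float64(254.31216327370063), np.float64(220.80968561285783)) base top (np.float64(254.47834921114392), np.float64(261.73872982765374)) base bot (np.float64(254.37908424567493), np.float64(264.89152444032607)) plat 81 (np.float64(254.58663115401123), np.float64(234.87697542712206)) 76 (np.float64(254.53361873402488), np.float64(236.6627438783077))
0 plate top front (np.float64(270.1959571413083), np.float64(216.14824740211495)) bot (np.float64(269.99865488493754), np.float64(219.19311802896465)) base top (np.float64(269.06194121252383), np.float64(260.02246033043906)) base bot (np.float64(268.8438006975793), np.float64(263.173011194431)) plat 81 (np.float64(269.9597555916048), np.float64(233.21527366564428)) 76 (np.float64(269.84043998197444), np.float64(234.99847337690767))
30 plate top front (np.float64(285.81682347502044), np.float64(214.55541927549004)) bot (np.float64(285.5102964254247), np.float64(217.5945695766543)) base top (np.float64(283.494337651102), np.float64(258.3239842775642)) 
[... 796 characters left out ...]
16 217 216 216 216
 216 217 217 217]
266 rows205-226 [ 27  27  30  33  32  31  32  31  30  19 160 188 173 145 133 105  88 101
 101 101 101] rows 255-272 [ 97  95  95  94  89 164 210 218 216 216 216 216 216 217 216 217 216 217
 217 217 217 218]
270 rows205-226 [ 30  30  28  30  31  31  31  32  26  42 160 190 149 119 134  99  85 103
 103 103 103] rows 255-272 [ 97  95  97  98  98  88  69 167 211 218 217 216 217 217 216 217 216 217
 217 217 217 217]
297 rows205-226 [184 186 186 188 152  93  81 123 175 170 141 133 121 106 103 119 131 131
 132 131 131] rows 255-272 [187 187 186 184 184 186 187 190 166 134 102  65  72  72  73  71  72  70
  71  71  71  72]
[472.25 -11.92 101.05] -2.3456201889476405
```

The platform edge, corrected for the plate's bias, gives 81.2 mm (q ≈ 2.45). The bar angle also gives 2.446, so I'll turn about 4.0 rad clockwise. Closing the jaws now.

arm_command(series=[{"linear": [0,0,0],"turn": 0},{"linear": [0,0,0],"turn": 0},{"linear": [0,0,0],"turn": 0},{"linear": [0,0,0],"turn": 0},{"linear": [0,0,0],"turn": 0},{"linear": [0,0,0],"turn": 0},{"linear": [0,0,0],"turn": 0},{"linear": [0,0,0],"turn": 0}], jaw=-1)

```text
t: 15.25
ee_pos: [473.7, -13.2, 100.9]
orientation: [-1.113, 2.934, -0.005]
ft_force: [5.0, -9.2, 2.0]
width: 11.6
grasp_force: 43.7
```

arm_command(series=[{"linear": [0,0,0],"turn": 0.1},{"linear": [0,0,0],"turn": 0.1},{"linear": [0,0,0],"turn": 0.1},{"linear": [0,0,0],"turn": 0.1},{"linear": [0,0,0],"turn": 0}])

```text
t: 15.75
ee_pos: [473.5, -13.0, 100.9]
orientation: [-0.503, 3.097, -0.003]
ft_force: [4.3, -9.0, 2.4]
width: 11.7
grasp_force: 43.7
```

arm_command(series=[{"linear": [-0.0004,-0.0019,0],"turn": 0},{"linear": [0,0,0],"turn": 0.13},{"linear": [0,0,0],"turn": 0.13},{"linear": [0,0,0],"turn": 0.13},{"linear": [0,0,0],"turn": 0.13},{"linear": [0,0,0],"turn": 0.13},{"linear": [0,0,0],"turn": 0.13},{"linear": [0,0,0],"turn": 0.13},{"linear": [0,0,0],"turn": 0.13},{"linear": [0,0,0],"turn": 0}])

```text
t: 16.75
ee_pos: [473.7, -12.7, 100.9]
orientation: [1.106, 2.938, 0.004]
ft_force: [2.5, 8.4, 6.6]
width: 12.0
grasp_force: 43.7
```

arm_command(series=[{"linear": [0,0,0],"turn": 0.13},{"linear": [0,0,0],"turn": 0.13},{"linear": [0,0,0],"turn": 0.13},{"linear": [0,0,0],"turn": 0.13},{"linear": [0,0,0],"turn": 0.13},{"linear": [0,0,0],"turn": 0.13},{"linear": [0,0,0],"turn": 0.13},{"linear": [0,0,0],"turn": 0.13},{"linear": [0,0,0],"turn": 0.13},{"linear": [0,0,0],"turn": 0}])

```text
t: 17.75
ee_pos: [474.4, -12.5, 100.9]
orientation: [2.545, 1.839, 0.007]
ft_force: [5.2, 9.6, 4.4]
width: 12.0
grasp_force: 43.6
```

arm_command(series=[{"linear": [0,0,0],"turn": 0.13},{"linear": [0,0,0],"turn": 0.13},{"linear": [0,0,0],"turn": 0.13},{"linear": [0,0,0],"turn": 0.13},{"linear": [0,0,0],"turn": 0.13},{"linear": [0,0,0],"turn": 0.05},{"linear": [0,0,0],"turn": 0}])

```text
t: 18.45
ee_pos: [474.7, -12.8, 100.9]
orientation: [3.022, 0.859, 0.008]
ft_force: [5.7, 7.9, 3.1]
width: 11.8
grasp_force: 43.2
```

Run:
```python
from h import *
import pickle
np.set_printoptions(precision=3,suppress=True)
S=get("scene");o=ctrl.get_obs();pickle.dump((S,o),open("s6.pkl","wb"))
print(o["ee_pos"],o["orientation"],o["ft_force"],o["moment"],o["qpos"][5])
r=o["orientation"];a=2*np.arctan2(r[1],r[0]);print("tool x deg",np.degrees(a)%360)
g=cv2.cvtColor(S["frame"],cv2.COLOR_BGR2GRAY)
for u in(254,266,270,274): print(g[212:242,u])
```

```text
[474.746 -12.746 100.957] [3.021 0.86  0.008] [5.809 7.839 3.253] [ 1.153 -0.439 -0.037] 0.9612583050354437
tool x deg 31.78646073444172
[ 46 161 186 181 181 184 174 146 131 125 110 102 104 103  99 163 185 182
 181 181 189 164 109  73  53  54  55  55  53  53]
[ 31  29  19 160 188 173 145 133 105  89 102 102 101  97 161 183 180 180
 182 182 157 103  62  55  56  57  57  57  56  56]
[ 30  26  42 160 190 149 119 134  99  86 103 102 101  97 161 184 180 180
 181 155 136 107  52  54  55  55  55  55  55  55]
[ 26  17 154 186 174 133 120 125 108 100 100 100  98  94 155 178 176 176
 185 163 110  71  53  55  56  56  54  55  55  55]
```

arm_command(series=[{"linear": [0,0,0],"turn": 0.13},{"linear": [0,0,0],"turn": 0.13},{"linear": [0,0,0],"turn": 0.13},{"linear": [0,0,0],"turn": 0.13},{"linear": [0,0,0],"turn": 0.09},{"linear": [0,0,0],"turn": 0.08},{"linear": [0,0,0],"turn": 0},{"linear": [0,0,0],"turn": 0}])

```text
t: 19.3
ee_pos: [474.8, -13.1, 101.0]
orientation: [-3.133, 0.211, -0.008]
ft_force: [6.3, 5.1, 2.2]
width: 11.8
grasp_force: 43.0
```

arm_command(series=[{"linear": [0,0,0],"turn": 0},{"linear": [0,0,0],"turn": 0},{"linear": [0,0,0],"turn": 0},{"linear": [0,0,0],"turn": 0},{"linear": [0,0,0],"turn": 0}], jaw=0.2)

```text
t: 19.8
ee_pos: [471.9, -13.6, 99.9]
orientation: [-3.134, 0.211, 0.001]
ft_force: [-0.7, 0.1, 0.3]
width: 48.5
grasp_force: 0.0
```

arm_command(series=[{"linear": [0,0,-0.02],"turn": 0},{"linear": [0,0,-0.04],"turn": 0},{"linear": [0,0,-0.045],"turn": 0},{"linear": [0,0,-0.045],"turn": 0},{"linear": [0.02,0,0],"turn": 0},{"linear": [0,0,0],"turn": 0},{"linear": [0,0,0],"turn": 0},{"linear": [0,0,0],"turn": 0}])

```text
t: 20.6
ee_pos: [490.4, -16.2, 248.6]
orientation: [3.134, -0.211, -0.006]
ft_force: [-0.5, -1.0, -0.0]
width: 52.5
grasp_force: 0.0
```

Run:
```python
from h import *
import pickle
np.set_printoptions(precision=3,suppress=True)
S=get("scene");W=get("wrist");o=ctrl.get_obs();S0,_=pickle.load(open("s6.pkl","rb"))
print(o["ee_pos"],o["t"])
g=cv2.cvtColor(S["frame"],cv2.COLOR_BGR2GRAY);g0=cv2.cvtColor(S0["frame"],cv2.COLOR_BGR2GRAY)
for u in(254,266,270,274): print(g[212:242,u])
# barrel rise: image shift of the barrel+ear between views
a=g0[180:214,243:286].astype(np.float32);b=g[180:214,243:286].astype(np.float32)
print("shift barrel",cv2.phaseCorrelate(a,b,cv2.createHanningWindow(a.shape[::-1],cv2.CV_32F)))
for u in(262,266): print(g0[180:217,u],g[180:217,u])
c=np.zeros((560,800,3),np.uint8);c[:300,:400]=cv2.resize(W["frame"],(400,300))
c[:520,400:]=cv2.resize(S["frame"][165:269,225:305],(400,520),interpolation=cv2.INTER_CUBIC)
cv2.imwrite("pics/f.png",c)
```

```text
[490.807 -16.214 248.847] 20.7
[ 78 164 184 180 180 184 174 146 132 126 110 102 103 103  99 163 185 182
 181 182 157 127  94  51  54  54  54  53  53  52]
[ 32  28  27 160 188 173 145 131 124 107 100 102 101  97 161 183 180 181
 189 163 117  88  53  56  56  56  56  57  55  57]
[ 32  25  40 160 189 149 118 133 116 102 102 103 101  95 158 183 180 180
 178 151 100  61  55  55  57  53  55  56  56  55]
[ 26  42 161 187 173 132 120 125 107  99 100  99  93 156 179 176 176 179
 155 141 111  50  55  55  55  54  55  56  55  54]
shift barrel ((0.22759375973525664, -0.38051132556235245), 0.9763953559192611)
[134  99  27  86 105 102 101 103 103 103 102 101 102 105  76  27  28  27
  29  27  28  27  31  29  29  27  28  30  28  32  30  32  31  28  24 159
 188] [101  51  62  96 103 103 102 102 103 103 102 103 104  93  58  27  28  27
  27  28  28  28  32  30  29  29  27  31  30  30  31  32  30  26  46 159
 188]
[ 54  37  48  91 105 102 102 102 101 102 103 102 102 104  91  54  25  27
  27  27  27  28  30  31  29  27  26  30  30  31  32  31  31  29  19 160
 188] [ 47  25  85 105 102 102 101 103 102 101 102 102 103 106  77  29  27  27
  27  28  27  30  35  31  29  28  29  27  31  31  31  31  32  28  27 160
 188]
```

View pics/f.png

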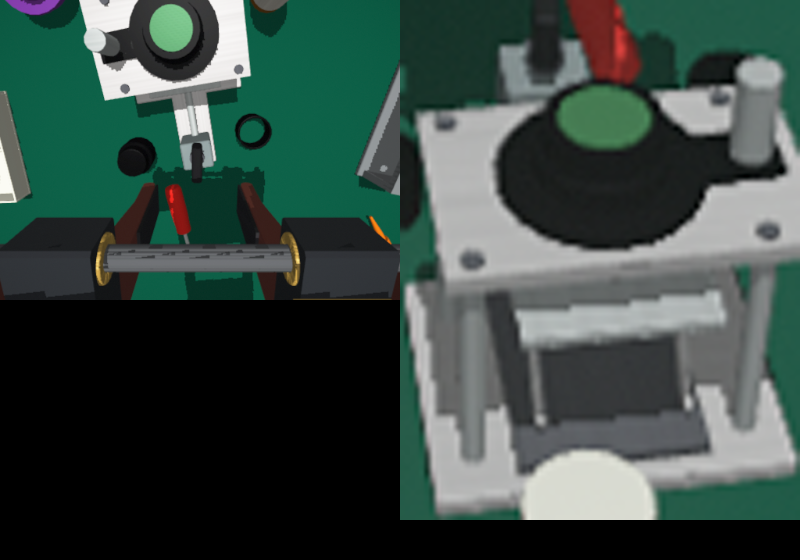

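The final view shows the drift seated and upright at (757,115) and the platform up against the barrel. The barrel moved up 0.38 px, about 1 mm, so the platform bears it. The gripper is free, so I'm handing in.

```bash
python3 -c "
from workcell import ctrl
print(ctrl.close_job())"
```

```text
the job is handed in; nothing more can be done
None
```

I handed the job in at about 21 s with the drift fully home and both holes in line, the jack bearing the barrel about 1 mm off its seat, and the gripper clear; the judge's verdict was not shown.

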